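# Turn the catch bin's marker over

## Robot

A 7-joint arm with a two-finger parallel gripper is mounted at the origin on the work surface. World frame = base frame: x ahead of the robot, y to its left, z up, the work surface at z = 0. Lengths are in m, angles in rad, forces in N, time in s.
With the tool pointing down it reaches from about 0.425 to 0.925 m from the base axis. Payload 6.8 kg.
Tool frame: the origin (TCP) lies at the very end of the fingers, on their centre line; the grasp point (between the pads) lies 19 mm behind it; z points along the fingers, y is the line along which they close (so a half turn about z gives the same grasp; the last joint's range is limited). The gripper opens to 85 mm and grips with 20 to 120 N. Pads are 22 mm wide; open, the fingers measure 114 mm over their backs; the gripper's body (76 mm by 85 mm) begins 54 mm behind the grasp point. The pads swing forward as they close: fully open they stand 13 mm farther back than shut.
Start: joints at [1.132, 0.477, 0.022, 1.555, -0.011, 1.109, -0.083], TCP at [0.219, -0.638, 0.231] pointing down, gripper open.
Joint ranges: [-2.96, 2.96], [-0.34, 2.1], [-1.41, 1.46], [0.24, 2.44], [-1.37, 4.51], [0.17, 1.92], [-2.96, 2.96]. Speed limits (rad/s): [2.39, 2.39, 3.14, 3.14, 3.14, 3.14, 3.14].

## Interface

Orientations are given as a unit quaternion [w, x, y, z].
In Python, from station import readout, viewer, bot gives the robot as it stands. The module is installed in compiled form; this text tells all that it offers.
- The arm moves only by the shell command python3 -m handwheel 'ROWS' [FORCE]. ROWS is JSON, a list of rows, each a list of 3 entries, a list of its own where there are three numbers: the shift along the tool's x, y, z in mm, then the turn, a rotation vector about the tool's x, y, z in degrees, then the gripper command: -1 is fully open, 1 is shut, values between are in proportion. In form: [[[x, y, z], [ax, ay, az], grip], ...]. A call has 1 to 20 rows; each row is the pose to reach, as a shift and turn from the pose commanded when the call began, along the tool's axes at that moment; what a row does not reach only later rows make up. A row lasts 1/12 s, in which the tool goes at most 41.7 mm and 7.16 degrees, less where a joint would pass 70% of its speed; a pose out of reach is approached as far as the arm can. A call with a gripper value outside its range is refused whole. The fingers move at their own pace and stop on an object; FORCE is the grip in N (left out, the last holds). Time passes only in rows, so rows that repeat a pose let the fingers close. It gives the time, the measured TCP pose, the force and the opening at its end, in the units of the state.
- readout.get_obs(): the state, without advancing time (a new reading comes with each control period).
- viewer.read_camera(name): name is "side" or "top"; returns a dict with "frame" (400x640x3 uint8, red, green, blue), "fx", "fy", "cx", "cy" (pixels), "dist" ([k1, k2, p1, p2, k3] as OpenCV has them; the pictures are not rectified), "rvec" (rotation vector, rad) and "tvec" (3), from world to camera coordinates, as OpenCV has them. Camera axes: x right, y down, z forward; pixel columns grow to the right and rows downward; lengths in m; the calibration is good to about 2 mm. A picture is of the moment at which its call begins. There is no depth.
- bot.hand_in(): hands the job in, once; it reports no verdict.
Trained networks look in a picture, given as the dict that the camera call returned (one of the last four; its "shot" number tells which), for a name from the list of things; names that differ only in an ending like _2 or _b are one class to them, and where a whole thing is asked for, a point or a joint stands for the part that bears it (a point fixed in the world has none). Each returns a list of dicts, best first, with "score" (0 to 1); they miss things now and then, are a little off and sometimes report something else, mostly with a low value. They report only what shows in the picture. A call takes as long as a camera call. They do not tell look-alikes from the thing itself.
- viewer.search_frame(picture, target): "rect" ([centre column, centre row, width, height] in pixels, round what is visible of it).
- viewer.outline_of(picture, target): "mask" (400x640 bool, what is visible of it) and "rect" ([centre column, centre row, width, height] in pixels, round what is visible of it).
The state is a dict: "t": time; "q": joint angles; "joint_vel": joint speeds; "joint_torque": joint torques, N m; "eef_pos": TCP position; "tool_rot": TCP orientation; "contact_force": force on the tool from outside, world axes, zero at the start; "torque": the same for the moment, N m; "gripper_width": opening from 0.0 (shut) to 1.0 (fully open).
Only numpy, scipy, OpenCV 4.12 (cv2) and the standard library are available. Lean on these libraries where they do the work, as an engineer would, in place of code of your own. Each camera call takes 0.05 s, during which the arm holds its last target. There are 200 camera calls.

## Task

The catch bin is ready for stones again: turn the marker paddle all the way over its pivot, so that its ring face shows upward and the disc lies flat on the rest post at the other end of the stand. Only press and push with the fingers: do not lift or shift the stand, turn the paddle steadily rather than flicking it, and leave the weight, the spoon, the opal on its glass plate and the brass jig where they are. Finish clear of the marker.

Things in the scene. Friction and masses are not known exactly. Their poses are not given: they have to be found in the camera images.
- marker_stand: Loose stand, 1.6 kg, any yaw. Origin: centre of underside; x along the stand, y along the pivot pin, z up. Dark steel base 200 (x) x 80 x 12 mm. Two upright brass cheeks at x = 0 (16 mm wide in x, inner faces at y = +-19, 5 mm thick, tops 95 mm above the bench). A slim brass rest post at each end (x = +-85 mm, 10 x 12 mm, top 83 mm above the bench).
- paddle (a joint): Paddle angle about the pin (stand y): 0 = disc flat on the post at stand x = -85 mm, bar face up (starts at 0 to 0.3); pi/2 = disc straight up, tail down; pi = disc flat on the post at x = +85 mm, ring face up. End stops at 0 and pi. Hinge friction 0.03 N m exceeds the paddle's weight: it stays where left; 1 to 2 N on tail or disc turns it.
- pivot (a point): Axis of the pivot pin, midway between the cheeks, 85 mm above the underside of the stand. Its frame is parallel to the stand's.
- disc_centre (a point): Centre of the paddle's aluminium disc, 56 mm across, 4 mm thick, 60 mm from the pivot axis (rim reaches 88 mm), joined by a flat neck 26 mm wide. The pivot axis lies in the paddle's mid-plane. One face bears a straight dark bar, the other a dark ring 32 mm across. Turns with the paddle: x axis from disc to tail, z axis out of the bar face.
- tail_end (a point): End of the flat thumb tail, 26 mm wide, 4 mm thick, which sticks out 45 mm beyond the pivot opposite the disc, in line with it. Pressing the tail down lifts the disc. It swings freely between the cheeks, above the base and inside the posts.
- weight: Bystander: round pewter weight with a knob, 44 mm across, 44 mm high, origin at the centre of its underside.
- spoon: Bystander: wooden-handled wax spoon lying on the bench, 160 mm long along its x axis.
- opal_plate: Bystander: opal slice 32 mm across, 6 mm thick, fixed on a glass plate 75 x 75 x 5 mm, origin at the centre of the underside.
- dop_jig: Bystander: brass dop transfer jig, 40 (x) x 75 (y) mm, 45 mm high, origin at the centre of its underside.
Mind the look-alikes: they are no part of the job. What is shaped like the marker_stand but red is not meant.

How it is judged:
By the outcome, as a careful person would: the job done as asked, in the order asked, and still so for the second after the job is handed in, with the robot touching nothing.
It also fails if it takes over 48 s, if anything falls off the work surface, if the arm or the gripper's body presses on something with over 40 N, if the wrist force passes 120 N, or if a joint passes its speed limit or range.

## Working session

There is one attempt and no reset: what is moved stays moved. The work goes in short steps, Python scripts to look and compute and a shell command to move; the robot and the scene stay as the last step left them, time stands still between calls to the robot, and variables do not carry over. Pictures are saved under pics/ and viewed, on a budget of 10 in all, crops included, one or two more only if the job needs it, and the job is handed in when it is done.

```bash
mkdir -p pics; python3 - <<'E'
from station import readout, viewer
import cv2,numpy as np
ims=[]
for n in("top","side"):
    p=viewer.read_camera(n); cv2.imwrite(f"pics/{n}0.png",p["frame"][:,:,::-1])
    print(n,p["fx"],p["cx"],p["cy"],p["dist"],p["rvec"],p["tvec"])
    for t in("marker_stand","paddle","disc_centre","tail_end","weight","spoon","opal_plate","dop_jig"):
        print(t,[(round(d["score"],2),np.round(d["rect"]).tolist()) for d in viewer.search_frame(p,t)[:3]])
o=readout.get_obs();print(o["t"],o["eef_pos"],o["tool_rot"],o["gripper_width"])
E
```

```text
top 430.0569192266064 320.5508296998752 190.85903833605548 [0.00181153 0.         0.         0.         0.        ] [ 2.20127819 -2.14075375  0.16406829] [-0.03695275  0.58839804  0.84417211]
marker_stand [(0.86, [306.0, 192.0, 56.0, 95.0]), (0.64, [428.0, 256.0, 49.0, 97.0])]
paddle [(0.87, [434.0, 249.0, 35.0, 74.0])]
disc_centre [(0.7, [302.0, 176.0, 34.0, 68.0]), (0.67, [433.0, 246.0, 35.0, 73.0])]
tail_end [(0.96, [434.0, 248.0, 29.0, 66.0]), (0.57, [299.0, 176.0, 34.0, 71.0])]
weight [(0.74, [354.0, 172.0, 23.0, 24.0])]
spoon [(0.75, [250.0, 200.0, 23.0, 78.0])]
opal_plate [(0.82, [281.0, 111.0, 36.0, 36.0])]
dop_jig [(0.76, [328.0, 274.0, 36.0, 34.0])]
side 514.5129714525407 319.0110671437258 198.38131939538735 [0.03575632 0.         0.         0.         0.        ] [ 2.31288849 -0.3447498   0.12072724] [-0.5381266   0.16354739  1.0778118 ]
marker_stand [(0.67, [332.0, 202.0, 89.0, 81.0]), (0.56, [306.0, 307.0, 114.0, 84.0])]
paddle [(0.89, [312.0, 285.0, 67.0, 38.0]), (0.7, [338.0, 179.0, 54.0, 42.0])]
disc_centre [(0.89, [338.0, 183.0, 56.0, 41.0]), (0.74, [317.0, 285.0, 70.0, 30.0])]
tail_end [(0.79, [314.0, 283.0, 72.0, 38.0]), (0.66, [335.0, 183.0, 48.0, 42.0])]
weight [(0.63, [363.0, 232.0, 23.0, 24.0])]
spoon [(0.58, [306.0, 182.0, 63.0, 19.0])]
opal_plate []
dop_jig [(0.57, [262.0, 242.0, 38.0, 40.0])]
0.9 [ 0.21922619 -0.6384189   0.23132713] [ 4.95948904e-06  9.86354230e-01  1.64636975e-01 -7.11406690e-06] 1.0019853726930794
```

View pics/top0.png

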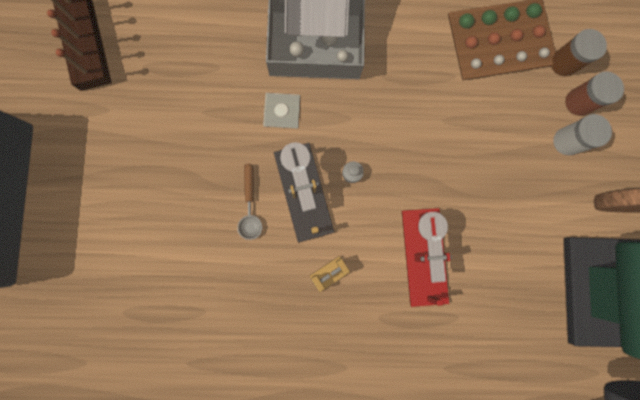

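View pics/side0.png

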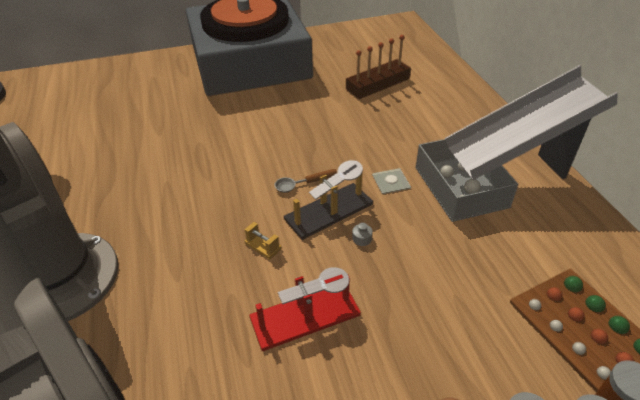

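```bash
cat > h.py <<'E'
from station import readout, viewer
import cv2,numpy as np
def K(p): return np.array([[p["fx"],0,p["cx"]],[0,p["fy"],p["cy"]],[0,0,1.]])
def w(p,uv,z):
    u=cv2.undistortPoints(np.float64(uv).reshape(-1,1,2),K(p),np.float64(p["dist"])).reshape(-1,2)
    R=cv2.Rodrigues(np.float64(p["rvec"]))[0];c=-R.T@np.float64(p["tvec"]).ravel()
    d=np.c_[u,np.ones(len(u))]@R
    return (c+d*((z-c[2])/d[:,2])[:,None])
def proj(p,P): return cv2.projectPoints(np.float64(P).reshape(-1,1,3),np.float64(p["rvec"]),np.float64(p["tvec"]),K(p),np.float64(p["dist"]))[0].reshape(-1,2)
E
python3 - <<'E'
from h import *
p=viewer.read_camera("top");f=p["frame"]
s=viewer.read_camera("side")
m=f.max(2)<85
box=np.zeros_like(m);box[138:248,268:342]=1
m=(m&box).astype(np.uint8)
n,l,st,_=cv2.connectedComponentsWithStats(m);k=1+np.argmax(st[1:,4]);ys,xs=np.where(l==k)
W=w(p,np.c_[xs,ys],.012)[:,:2].astype(np.float32)
r=cv2.minAreaRect(W*1000);print(len(xs),r,w(p,np.c_[xs,ys],.012).mean(0))
for nm,q in(("top",p),("side",s)):
  for t in("weight","spoon","opal_plate","dop_jig","marker_stand"):
    for d in viewer.search_frame(q,t)[:2]: print(nm,t,round(d["score"],2),np.round(w(q,[d["rect"][:2]],.02)[0],3))
print("disc",w(p,[[295,157]],.09),"tail",w(p,[[308,208]],.08), "farpost",w(p,[[315,230]],.083))
a=cv2.resize(f[130:255,255:385],None,fx=3.5,fy=3.5,interpolation=3)
b=cv2.resize(s["frame"][150:250,265:395],None,fx=3.5,fy=3.5,interpolation=3)
cv2.imwrite("pics/c1.png",np.vstack([a[:,:455],b[:,:455]])[:,:,::-1]);print(a.shape,b.shape)
E
```

```text
1489 ((589.6829833984375, 13.575576782226562), (193.70375061035156, 76.48926544189453), 17.061132431030273) [0.56316417 0.00563075 0.012     ]
top weight 0.67 [ 0.637 -0.095  0.02 ]
top spoon 0.58 [0.564 0.127 0.02 ]
top opal_plate 0.86 [0.759 0.067 0.02 ]
top opal_plate 0.49 [0.584 0.01  0.02 ]
top dop_jig 0.89 [ 0.422 -0.043  0.02 ]
top marker_stand 0.63 [ 0.464 -0.242  0.02 ]
top marker_stand 0.6 [0.587 0.01  0.02 ]
side weight 0.72 [0.632 0.089 0.02 ]
side weight 0.55 [ 0.634 -0.089  0.02 ]
side spoon 0.97 [0.559 0.109 0.02 ]
side opal_plate 0.92 [0.755 0.042 0.02 ]
side dop_jig 0.89 [ 0.418 -0.042  0.02 ]
side marker_stand 0.97 [ 0.466 -0.239  0.02 ]
side marker_stand 0.96 [0.596 0.027 0.02 ]
disc [[0.64720514 0.03212893 0.09      ]] tail [[0.5497014  0.00403934 0.08      ]] farpost [[ 0.5075743  -0.01062344  0.083     ]]
(438, 455, 3) (350, 455, 3)
```

View pics/c1.png

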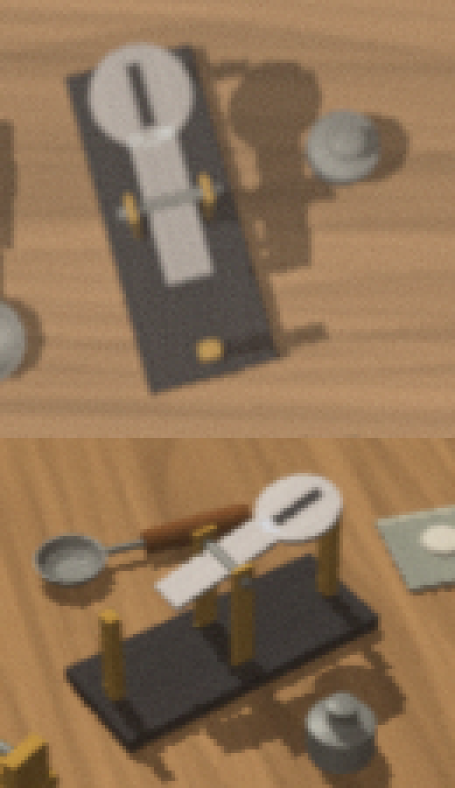

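The candidates are the dark-steel stand at top pixel (306,192) and the red look-alike at (428,256). I take the dark one. The crop confirms a dark base, brass posts and the bar face up, with the disc at the far end (295,157) and the tail toward the robot (308,208). The pivot is at about (0.590, 0.014, 0.085), and the disc direction u is at 17.1°, within 2° of the tool's x axis.

Next I shut the fingers and travel high to a point above the tail.

```bash
python3 -m handwheel '[[[13,-12,0],[0,0,0],1],[[40,-37,0],[0,0,0],1],[[65,-62,0],[0,0,1.9],1],[[92,-87,0],[0,0,1.9],1],[[120,-113,0],[0,0,1.9],1],[[148,-140,0],[0,0,1.9],1],[[176,-166,0],[0,0,1.9],1],[[204,-193,0],[0,0,1.9],1],[[232,-219,0],[0,0,1.9],1],[[260,-246,0],[0,0,1.9],1],[[288,-272,0],[0,0,1.9],1],[[316,-299,0],[0,0,1.9],1],[[344,-325,0],[0,0,1.9],1],[[372,-352,0],[0,0,1.9],1],[[400,-378,0],[0,0,1.9],1],[[428,-405,0],[0,0,1.9],1],[[456,-431,0],[0,0,1.9],1],[[484,-458,0],[0,0,1.9],1],[[510,-482,0],[0,0,1.9],1],[[526,-497,0],[0,0,1.9],1]]' 30
```

```text
t: 3.17
eef_pos: [0.5567, 0.007, 0.2317]
tool_rot: [-0.001, 0.989, 0.15, 0.001]
contact_force: [-0.4, 0.4, 0.8]
gripper_width: -0.002
```

```bash
python3 -m handwheel '[[[0,0,20],[0,0,0],1],[[0,0,50],[0,0,0],1],[[0,0,80],[0,0,0],1],[[0,0,105],[0,0,0],1],[[0,0,125],[0,0,0],1],[[0,0,132],[0,0,0],1],[[0,0,132],[0,0,0],1]]'
python3 - <<'E'
from h import *
p=viewer.read_camera("top");s=viewer.read_camera("side")
o=readout.get_obs();e=np.array(o["eef_pos"]);c=np.array([.590,.0136,.085]);u=np.array([.956,.293,0]);v=np.array([.293,-.956,0])
print(e,"u,v",(e-c)@u*1000,(e-c)@v*1000)
ims=[]
pts=np.array([c+.019*v,c-.019*v,c-.085*u-[0,0,.002],c+.085*u-[0,0,.002],c-.1*u+.04*v-[0,0,.073],c+.1*u+.04*v-[0,0,.073],c-.1*u-.04*v-[0,0,.073],c+.1*u-.04*v-[0,0,.073],e])
for q,(y,x) in((p,(130,255)),(s,(135,265))):
    a=cv2.resize(q["frame"][y:y+120,x:x+130],None,fx=4,fy=4,interpolation=3)
    for X in proj(q,pts): cv2.circle(a,tuple(int(t) for t in (X-[x,y])*4+2),2,(255,0,255),-1)
    ims.append(a[:,:400] if 0 else cv2.resize(a,(400,370)))
cv2.imwrite("pics/c2.png",np.hstack(ims)[:,:,::-1])
E
```

```text
t: 3.75
eef_pos: [0.5541, 0.0023, 0.0977]
tool_rot: [-0.0, 0.989, 0.148, -0.002]
contact_force: [-0.5, -0.2, 0.2]
gripper_width: -0.001
[0.55602998 0.00256575 0.10019357] u,v -35.708373775664036 0.5955324853700482
```

View pics/c2.png

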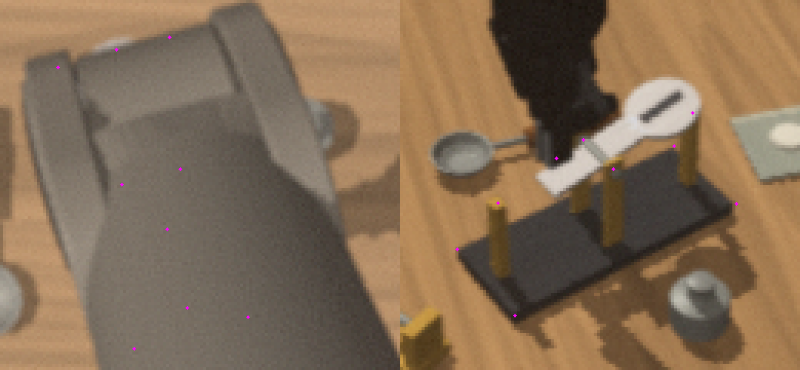

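The overlay in the side view matches the base corners, posts and pivot, so the pose holds. The fingertips are over the tail at (557,160). I press the tail down slowly.

```bash
python3 -m handwheel '[[[0,0,7],[0,0,0],1],[[0,0,14],[0,0,0],1],[[0,0,18],[0,0,0],1],[[0,0,20],[0,0,0],1],[[0,0,22],[0,0,0],1],[[0,0,24],[0,0,0],1],[[0,0,26],[0,0,0],1],[[0,0,28],[0,0,0],1],[[0,0,30],[0,0,0],1],[[0,0,32],[0,0,0],1],[[0,0,34],[0,0,0],1],[[0,0,36],[0,0,0],1],[[0,0,38],[0,0,0],1],[[0,0,40],[0,0,0],1],[[0,0,42],[0,0,0],1],[[0,0,44],[0,0,0],1],[[0,0,46],[0,0,0],1],[[0,0,47],[0,0,0],1]]'
python3 - <<'E'
from h import *
s=viewer.read_camera("side")
o=readout.get_obs();print(o["eef_pos"],o["contact_force"])
cv2.imwrite("pics/c3.png",cv2.resize(s["frame"][110:250,255:405],None,fx=4,fy=4,interpolation=3)[:,:,::-1])
E
```

```text
t: 5.35
eef_pos: [0.5551, 0.0024, 0.0519]
tool_rot: [0.0, 0.989, 0.148, -0.0]
contact_force: [0.6, -0.2, 0.3]
gripper_width: -0.004
[0.55504581 0.0024217  0.05184564] [ 0.49712259 -0.60003965  0.70758676]
```

View pics/c3.png

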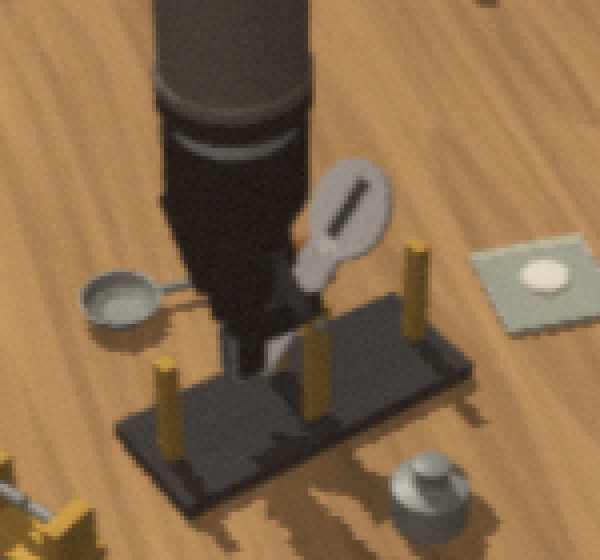

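The paddle is at about 50°, with the disc up at (350,205) and the tail held under the fingertip at (250,370). The stand is unmoved. I lift over the disc and come down on the far side (ring side).

```bash
python3 -m handwheel '[[[0,0,-8],[0,0,0],1],[[0,0,-28],[0,0,0],1],[[0,0,-58],[0,0,0],1],[[0,0,-90],[0,0,0],1],[[0,0,-122],[0,0,0],1],[[0,0,-150],[0,0,0],1],[[10,0,-162],[0,0,0],1],[[35,0,-165],[0,0,0],1],[[65,0,-165],[0,0,0],1],[[95,0,-165],[0,0,0],1],[[120,0,-165],[0,0,0],1],[[131,0,-158],[0,0,0],1],[[131,0,-135],[0,0,0],1],[[131,0,-110],[0,0,0],1],[[131,0,-90],[0,0,0],1],[[131,0,-85],[0,0,0],1],[[131,0,-85],[0,0,0],1]]'
python3 - <<'E'
from h import *
s=viewer.read_camera("side")
e=np.array(readout.get_obs()["eef_pos"]);c=np.array([.590,.0136,.085]);u=np.array([.956,.293,0]);v=np.array([.293,-.956,0])
print(e,(e-c)@u,(e-c)@v)
cv2.imwrite("pics/c4.png",cv2.resize(s["frame"][90:250,255:405],None,fx=3.5,fy=3.5,interpolation=3)[:,:,::-1])
E
```

```text
t: 6.82
eef_pos: [0.6788, 0.0404, 0.1355]
tool_rot: [-0.0, 0.989, 0.148, -0.002]
contact_force: [-0.3, -0.1, -0.4]
gripper_width: 0.0
[0.6800643  0.04071334 0.13731032] 0.09404568028327118 0.0004684918342169218
```

View pics/c4.png

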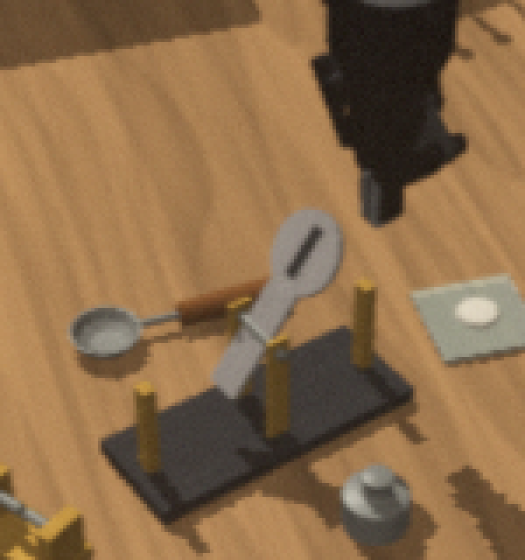

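The fingers are clear behind the disc (tip at (380,215), disc at (305,255)). I push toward −u at constant height until the disc stands upright.

```bash
python3 -m handwheel '[[[-7,0,-1],[0,0,0],1],[[-14,0,-3],[0,0,0],1],[[-20,0,-3],[0,0,0],1],[[-25,0,-3],[0,0,0],1],[[-30,0,-3],[0,0,0],1],[[-35,0,-3],[0,0,0],1],[[-40,0,-3],[0,0,0],1],[[-45,0,-3],[0,0,0],1],[[-50,0,-3],[0,0,0],1],[[-55,0,-3],[0,0,0],1],[[-60,0,-3],[0,0,0],1],[[-65,0,-3],[0,0,0],1],[[-70,0,-3],[0,0,0],1],[[-75,0,-3],[0,0,0],1],[[-79,0,-3],[0,0,0],1],[[-81,0,-3],[0,0,0],1],[[-81,0,-3],[0,0,0],1]]'
python3 - <<'E'
from h import *
s=viewer.read_camera("side")
e=np.array(readout.get_obs()["eef_pos"]);c=np.array([.590,.0136,.085]);u=np.array([.956,.293,0]);v=np.array([.293,-.956,0])
print(e,(e-c)@u,(e-c)@v,readout.get_obs()["contact_force"])
cv2.imwrite("pics/c5.png",cv2.resize(s["frame"][90:250,255:405],None,fx=3.5,fy=3.5,interpolation=3)[:,:,::-1])
E
```

```text
t: 8.28
eef_pos: [0.6026, 0.0169, 0.1402]
tool_rot: [0.0, 0.989, 0.148, -0.0]
contact_force: [-0.7, 0.0, 0.7]
gripper_width: -0.001
[0.60289587 0.01699084 0.14029097] 0.013321968190855848 0.0005368441632301458 [-0.17267034 -1.11293092  0.65448315]
```

View pics/c5.png

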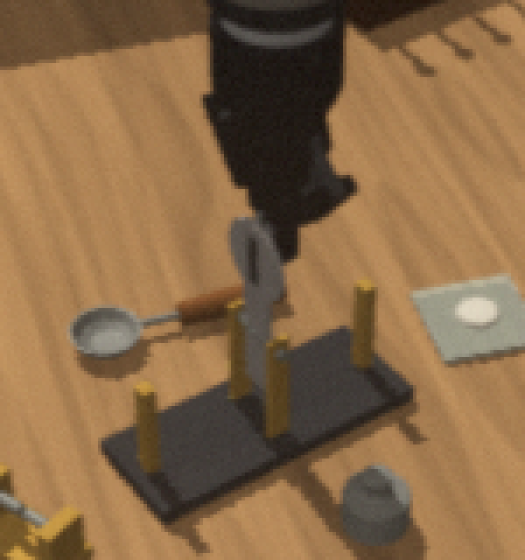

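The disc is upright and slightly past vertical (255,255), the stand corners are at the same pixels, and the finger is behind it. I now follow the arc over and down.

```bash
python3 -m handwheel '[[[-3,0,0],[0,0,0],1],[[-6,0,0],[0,0,0],1],[[-11.5,0,1],[0,0,0],1],[[-17,0,2],[0,0,0],1],[[-22.5,0,4],[0,0,0],1],[[-28,0,6.5],[0,0,0],1],[[-32.5,0,9.5],[0,0,0],1],[[-37.5,0,13],[0,0,0],1],[[-41.5,0,17],[0,0,0],1],[[-45.5,0,21],[0,0,0],1],[[-48.5,0,26],[0,0,0],1],[[-51.5,0,31],[0,0,0],1],[[-53.5,0,36],[0,0,0],1],[[-55.5,0,41.5],[0,0,0],1],[[-56.5,0,46],[0,0,0],1],[[-57,0,50],[0,0,0],1],[[-57,0,52],[0,0,0],1],[[-57,0,53],[0,0,0],1],[[-57,0,53.5],[0,0,0],1]]'
python3 - <<'E'
from h import *
s=viewer.read_camera("side")
e=np.array(readout.get_obs()["eef_pos"]);print(e,readout.get_obs()["contact_force"])
cv2.imwrite("pics/c6.png",cv2.resize(s["frame"][110:250,255:405],None,fx=4,fy=4,interpolation=3)[:,:,::-1])
E
```

```text
t: 9.92
eef_pos: [0.5483, 0.0004, 0.087]
tool_rot: [0.0, 0.989, 0.148, -0.001]
contact_force: [-4.0, -1.1, 8.1]
gripper_width: 0.0
[5.48285011e-01 3.64304056e-04 8.70348451e-02] [-2.62438869 -1.37842425  3.95453807]
```

View pics/c6.png

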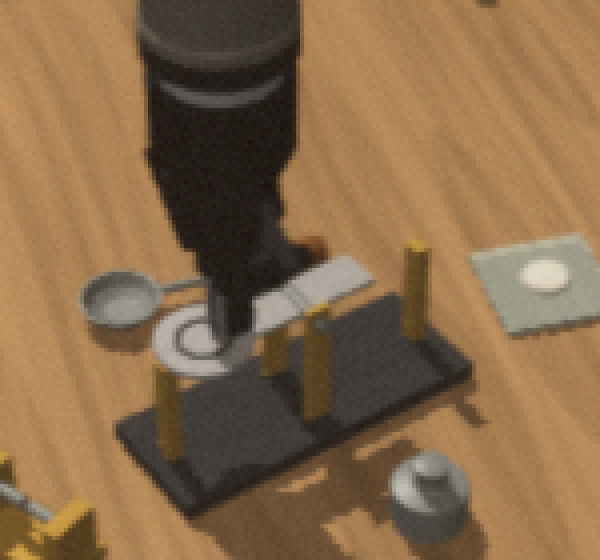

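The ring face is up and the disc is over the post (200,340). The 4–8 N contact force suggests it has reached the stop. I press slightly more, then lift straight up, clear and aside.

```bash
python3 -m handwheel '[[[0,0,0.5],[0,0,0],1],[[0,0,1],[0,0,0],1],[[0,0,1],[0,0,0],1]]'; python3 -m handwheel '[[[0,0,-3],[0,0,0],1],[[0,0,-12],[0,0,0],1],[[0,0,-32],[0,0,0],1],[[0,0,-60],[0,0,0],1],[[0,0,-92],[0,0,0],1],[[0,0,-125],[0,0,0],1],[[-10,15,-145],[0,0,0],1],[[-25,40,-150],[0,0,0],1],[[-40,70,-150],[0,0,0],1],[[-55,100,-150],[0,0,0],1],[[-70,130,-150],[0,0,0],1],[[-85,160,-150],[0,0,0],1],[[-95,185,-150],[0,0,0],1],[[-100,200,-150],[0,0,0],1],[[-100,205,-150],[0,0,0],1],[[-100,205,-150],[0,0,0],1]]'
python3 - <<'E'
from h import *
s=viewer.read_camera("side");p=viewer.read_camera("top")
c=np.array([.590,.0136,.085]);u=np.array([.956,.293,0]);v=np.array([.293,-.956,0])
k=[0,0,.073]
pts=[c-.1*u+.04*v-k,c+.1*u+.04*v-k,c-.1*u-.04*v-k,c+.1*u-.04*v-k,c+.045*u+.0*v,c-.088*u]
ims=[]
for q,(y,x) in((p,(130,240)),(s,(145,255))):
    a=cv2.resize(q["frame"][y:y+115,x:x+130],None,fx=3,fy=3,interpolation=3)
    for X in proj(q,pts): cv2.circle(a,tuple(int(t) for t in (X-[x,y])*3+1),1,(255,0,255),-1)
    ims.append(a)
cv2.imwrite("pics/c7.png",np.hstack(ims)[:,:,::-1])
E
```

```text
t: 10.22
eef_pos: [0.5483, 0.0004, 0.0869]
tool_rot: [0.0, 0.989, 0.148, -0.0]
contact_force: [-4.5, -0.8, 12.1]
gripper_width: -0.0
t: 11.55
eef_pos: [0.5134, -0.226, 0.2362]
tool_rot: [0.0, 0.989, 0.147, 0.0]
contact_force: [-0.2, 0.3, -1.5]
gripper_width: -0.001
```

View pics/c7.png

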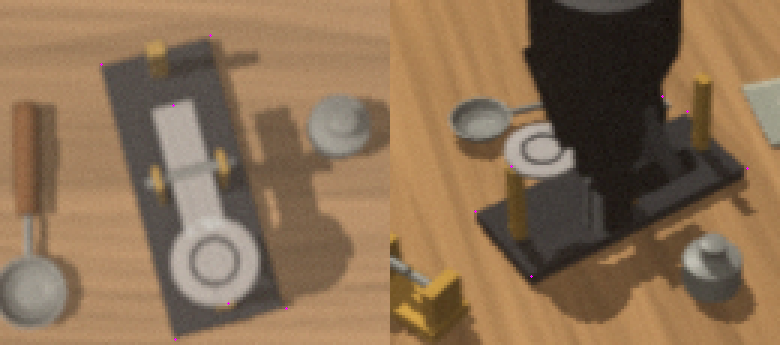

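The top view shows the ring face up, with the disc on the near post (215,262) and the tail end at its predicted level point. The base corners match the original pose. The weight and spoon are in place. The last press met a rigid stop (12 N at z = 87 mm, the expected flat height). I hand in.

```bash
python3 -c "
from station import bot
print(bot.hand_in())"
```

```text
the job is handed in; nothing more can be done
None
```

The paddle on the dark-steel stand is turned fully over, and I handed the job in at about 11.6 s of the 48 s. I pressed the tail down with shut fingers, pushed the disc upright from behind, followed it over, and pressed it down onto the other rest post.

- **Disc position:** the last top view shows the ring face up and the disc over the near post. The final press met a rigid stop at z = 87 mm, the height expected for a flat disc.
- **Stand:** its base corners still match the pose I measured at the start.
- **Bystanders:** the weight and spoon were in place in the last top view, and the brass jig in the part that shows in the side view. The opal plate was mostly outside those final crops. It looked undisturbed in the earlier views, and the arm stayed above it.
- **Forces:** the highest reading I saw was about 12 N, on the last press.
- **Robot:** it finished clear of the marker, about 0.24 m above the bench.

In the final side view the gripper hid part of the paddle. I therefore judged it flat from the top view and the press height alone.

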